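# Close the balance's draft shield and take the reading

## Task

The brass weight on the balance is ready to be weighed, but both sliding glass side doors of the draft shield were left open. Push the left and the right door fully shut by their grip fins with the fingertips, without pinching the fins, and only then press the round key on the console right down and let it go. Leave the long bar key alone, and do not shift the weight or the jar, the dropper bottle and the vial that stand around.

Things in the scene. Friction and masses are not known exactly. Their poses are not given: they have to be found in the camera images.
- balance: analytical balance, white, fixed to the worktop, 300 x 200 mm, turned by up to 0.4 rad. Origin under the centre of its footprint, at worktop height; its x axis points from the console at its front (robot side) to the rear, y to its left, z up. Console: x -150 to -22 mm, top 50 mm high. Glass draft shield: x -22 to 145 mm, y -88 to 88 mm, top 190 mm high.
- left_door (a joint): left (balance's +y) sliding glass door: metres open. 0 = shut against its front stop; it starts 0.045 to 0.08 open and slides straight along the balance's +x (to the rear) as it opens, to 0.10 at most. Resists with about 2.5 N and stays where it is left. Pane 158 mm long, outer face 96 mm from the balance's mid-plane
- right_door (a joint): the same for the right (balance's -y) door, mirrored
- left_push_face (a point): centre of the rear face of the left door's upright grey grip fin, which stands straight out of the pane near its front edge: 12 mm thick along the balance's x, 36 mm wide along y (from 94 to 130 mm left of the balance's mid-plane), 50 mm tall. Push this face to the balance's front. It is 169 mm above the worktop (fin's top 194) and, when shut, 6 mm in front of the balance's origin
- right_push_face (a point): the same for the right door's fin, mirrored in y
- round_key (a joint): spring key: metres pressed, 0 = up, 0.006 = fully down; the force grows from 0.8 to 5 N; springs back when let go. (The tiny flat disc in the middle of the console, behind the blank display, is a spirit level, no key)
- round_key_top (a point): centre of the top of the round grey key, 26 mm wide, on the left of the console, 105 mm in front of and 58 mm to the left of the balance's origin, 68 mm above the worktop; its collar, 36 mm wide, is 58 mm high; pressed straight down
- bar_key (a joint): the long bar key: metres pressed, 0 = up, 0.006 = fully down; to be left alone
- bar_key_top (a point): centre of the top of the bar key, 16 x 44 mm, on the right of the console, 62 mm above the worktop
- pan_weight: brass weight with a knob, 29 mm wide, 50 mm tall, standing loose on the balance's steel pan (72 mm wide, 64 mm high, centred at the balance's x = 55 mm); origin under its centre
- jar: white screw-cap jar, 69 mm wide, 147 mm tall, loose bystander beside the balance; origin under its centre
- dropper: brown dropper bottle, 33 mm wide, 94 mm tall, loose bystander; origin under its centre
- vial: small glass vial with a white cap, 21 mm wide, 50 mm tall, loose bystander; origin under its centre

How it is judged:
By the outcome, as a careful person would: the job done as asked, in the order asked, and still so for the second after the job is handed in, with the robot touching nothing.
It also fails if it takes over 46 s, if anything falls off the work surface, if the arm or the gripper's body presses on something with over 40 N, if the wrist force passes 120 N, or if a joint passes its speed limit or range.

## Robot

A 6-joint arm with a two-finger parallel gripper is mounted at the origin on a cart in front of the work surface, level with it; the furniture and walls round the work are solid. World frame = base frame: x ahead of the robot, y to its left, z up, the work surface at z = 0. Lengths are in mm, angles in degrees, forces in N, time in s.
With the tool pointing down it reaches from about 300 to 850 mm from the base axis. Payload 4.2 kg.
Tool frame: the origin (TCP) lies midway between the tips of the shut fingers; the grasp point (between the pads) lies 19 mm behind it; z points along the fingers, y is the direction in which the jaws open and shut (so a half turn about z gives the same grasp; the last joint's range is limited). The gripper opens to 91 mm and grips with 3 to 60 N. Pads are 32 mm wide; open, the fingers measure 118 mm over their backs; the gripper's body (76 mm by 178 mm) begins 60 mm behind the grasp point.
Start: joints at [-71.047, 18.312, 89.639, -0, 72.044, -1.146], TCP at [197.602, -539.997, 213.976] pointing down, gripper open.
Joint ranges: [-177.97, 177.97], [-48.28, 115.42], [12.27, 149.76], [-77.06, 257.06], [2.81, 150.46], [-146.56, 146.56]. Speed limits (degrees/s): [147.25, 147.25, 180, 180, 180, 180].

## Interface

Orientations are given as [roll, pitch, yaw] about the fixed x, y, z axes, in that order (R = Rz(yaw) Ry(pitch) Rx(roll)).
In Python, from workcell import env gives the robot as it stands.
- The arm moves only by the shell command python3 -m jog 'ROWS' [FORCE]. ROWS is JSON, a list of rows, each an object of numbers: "dx", "dy", "dz": the shift along the world's x, y, z in m; "wx", "wy", "wz": the turn, a rotation vector about the world's x, y, z in rad; "grip": the gripper's target within -1 to 1 (shut at 1, half-way at 0, fully open at -1). In form: [{"dx": .., "dy": .., "dz": .., "wx": .., "wy": .., "wz": .., "grip": ..}, ...]. A call has 1 to 10 rows; each row shifts and turns the commanded pose from where the row before left it; what a row does not reach is not made up. A row lasts 1/10 s, in which the tool goes at most 50 mm and 8.59 degrees, less where a joint would pass 70% of its speed; a pose out of reach is approached as far as the arm can. A call with a gripper value outside its range is refused whole. The fingers move at their own pace and stop on an object; FORCE is the grip in N (left out, the last holds). Time passes only in rows, so rows that do not move let the fingers close. It gives the time, the measured TCP pose, the force and the opening at its end, in the units of the state.
- env.state(): the state, without advancing time (a new reading comes with each control period).
- env.grab_frame(name): name is "scene" or "top"; returns the picture (384x512x3 uint8, red, green, blue); there is no depth.
- env.get_calibration(name): a dict with "fx", "fy", "cx", "cy" (pixels), "k1" (the pictures are not rectified: a ray, as slopes to the right and down, at radius r is drawn at 1 + k1 r^2 times it, then the intrinsics apply), "R" (3x3) and "t" (3): a world point X has camera coordinates R X + t. Camera axes: x right, y down, z forward; pixel columns grow to the right and rows downward; lengths in mm; the calibration is good to about 2 mm. A picture is of the moment at which its call begins. get_calibration takes no time and is no camera call.
- env.job_done(): hands the job in, once; it reports no verdict.
The state is a dict: "time_s": time; "qpos": joint angles; "qvel": joint speeds; "effort": joint torques, N m; "ee_pos": TCP position; "ee_rot": TCP orientation; "force": force on the tool from outside, world axes, zero at the start; "torque": the same for the moment, N m; "gripper_width": finger opening in mm.
Only numpy, scipy, OpenCV 4.12 (cv2) and the standard library are available. Lean on these libraries where they do the work, as an engineer would, in place of code of your own. Each camera call takes 0.05 s, during which the arm holds its last target. There are 200 camera calls.

## Working session

There is one attempt and no reset: what is moved stays moved. The work goes in short steps, Python scripts to look and compute and a shell command to move; the robot and the scene stay as the last step left them, time stands still between calls to the robot, and variables do not carry over. Pictures are saved under pics/ and viewed, about 8 in all and at most 12, crops included, and the job is handed in when it is done.

```bash
mkdir -p pics; ls; python3 - <<'E'
from workcell import env
import cv2
for n in("scene","top"):
    cv2.imwrite(f"pics/{n}0.png",cv2.resize(env.grab_frame(n)[:,:,::-1],None,fx=1.5,fy=1.5,interpolation=cv2.INTER_CUBIC))
    print(n,env.get_calibration(n))
s=env.state();print(s)
E
```

```text
pics
scene {'fx': 366.22719236229045, 'fy': 366.22719236229045, 'cx': 255.7043820936296, 'cy': 185.66394019764562, 'k1': -0.10055714376647343, 'R': array([[-0.82934648, -0.55839839, -0.01938172],
       [-0.32535093,  0.51083837, -0.79573295],
       [ 0.45423693, -0.65363246, -0.60533744]]), 't': array([488.72138814, 266.48555795, 693.42424278])}
top {'fx': 478.8259466322618, 'fy': 478.8259466322618, 'cx': 261.179719449119, 'cy': 187.53880800963483, 'k1': 0.04891800519153184, 'R': array([[ 0.01452168, -0.99984862,  0.00958414],
       [-0.98886537, -0.01578058, -0.14797385],
       [ 0.1481027 , -0.0073286 , -0.98894483]]), 't': array([  35.45379694,  555.01765524, 1347.01448438])}
{'time_s': 0.1, 'qpos': array([-7.10464304e+01,  1.83490391e+01,  8.96987562e+01,  4.43538201e-05,
        7.20428642e+01, -1.14621428e+00]), 'qvel': array([ 0.02427264, -0.11938123, -0.13539442, -0.05784451, -0.06220643,
        0.06496725]), 'effort': array([ 3.98797802e-04, -4.13334346e+01, -2.32510865e+01,  7.30122020e-02,
        4.22905257e-02, -5.64320771e-05]), 'ee_pos': array([ 197.45789614, -539.56559604,  213.19817719]), 'ee_rot': array([-1.79909359e+02, -1.85570571e-03,  2.00997687e+01]), 'force': array([ 0.14034383, -0.12571308,  0.71889642]), 'torque': array([-0.00281057,  0.00671865,  0.0429957 ]), 'gripper_width': 90.88895536044043}
```

View pics/scene0.png

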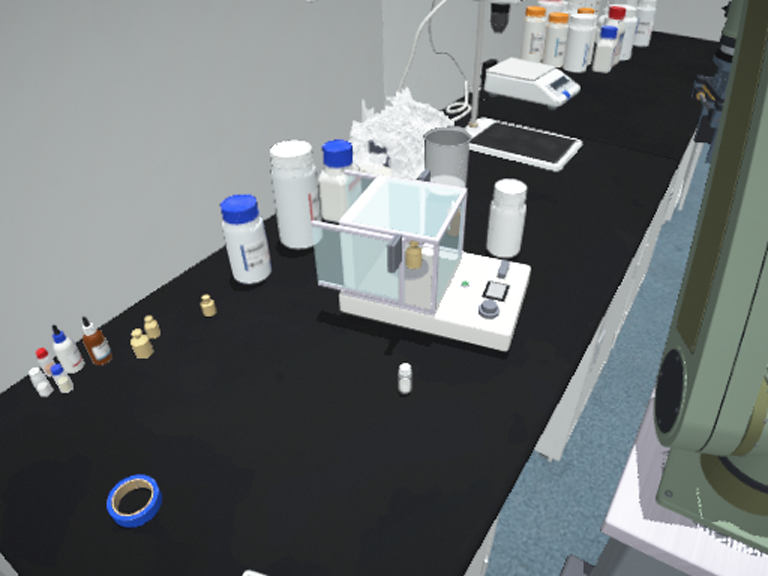

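View pics/top0.png

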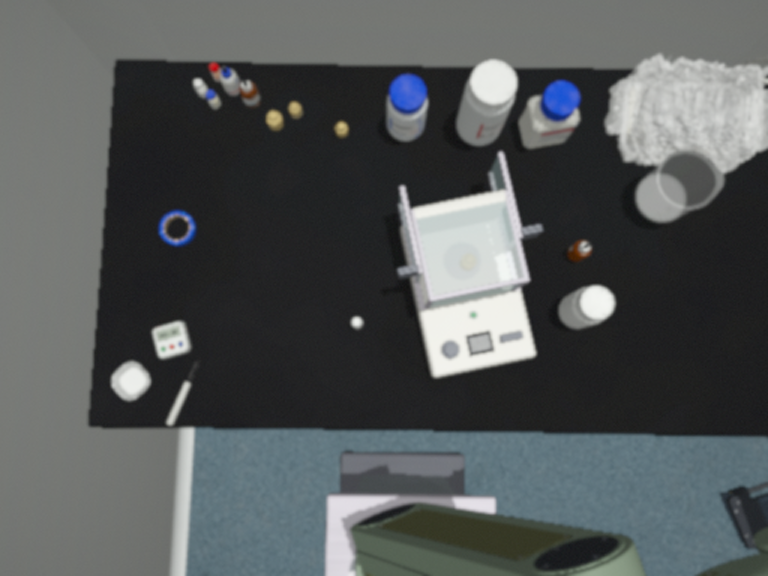

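The scene view shows the balance with both doors open, the round key at (489,308)/1.5, and the vial at (404,378)/1.5. In the top view the fins are at about (410,271)/1.5 and (531,230)/1.5. The jar is at (587,307)/1.5 and the dropper at (580,250)/1.5. I'll enlarge both views.

```bash
python3 - <<'E'
import cv2
from workcell import env
for n,(x,y,w,h) in dict(top=(225,100,200,155),scene=(200,105,160,170)).items():
    im=env.grab_frame(n)[:,:,::-1]
    k=4 if n=="top" else 3.5
    c=cv2.resize(im[y:y+h,x:x+w],None,fx=k,fy=k,interpolation=cv2.INTER_CUBIC)
    for u in range((x//20+1)*20,x+w,20):
        cv2.line(c,(int((u-x)*k),0),(int((u-x)*k),8),(0,0,255),1);cv2.putText(c,str(u),(int((u-x)*k)+2,10),0,.4,(0,255,255),1)
    for v in range((y//20+1)*20,y+h,20):
        cv2.line(c,(0,int((v-y)*k)),(8,int((v-y)*k)),(0,0,255),1);cv2.putText(c,str(v),(10,int((v-y)*k)+4),0,.4,(0,255,255),1)
    cv2.imwrite(f"pics/{n}1.png",c)
E
```

```text
(no output)
```

View pics/top1.png

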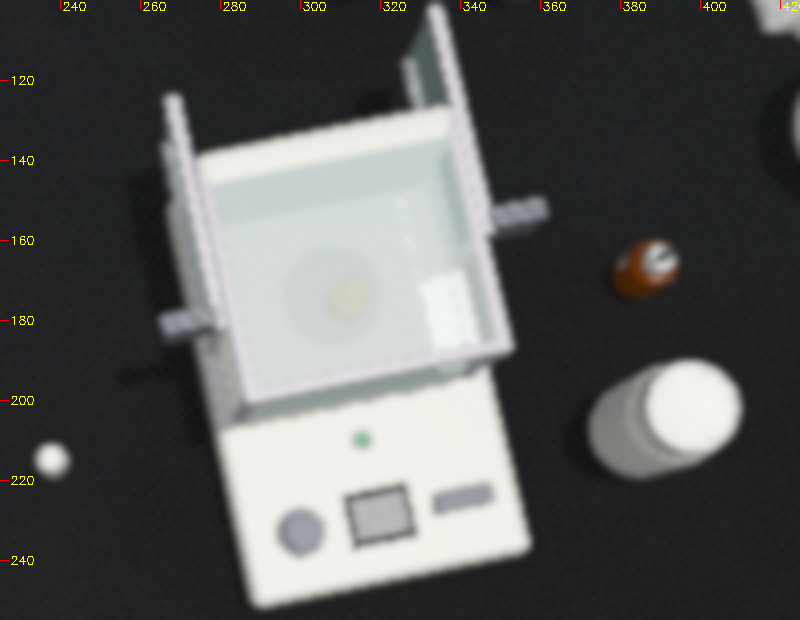

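View pics/scene1.png

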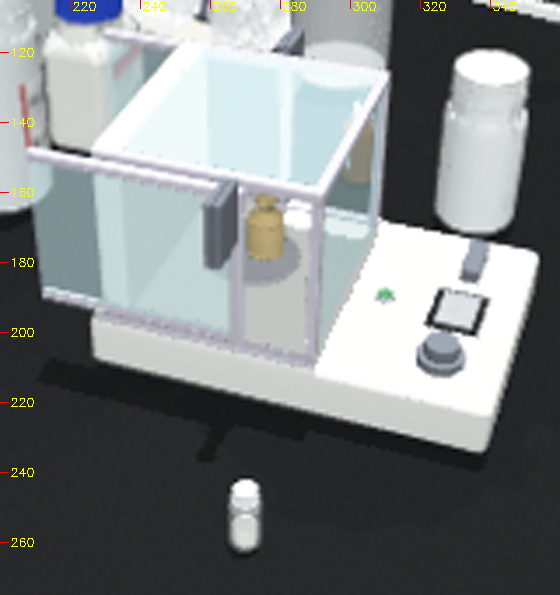

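Both crops are clear. In full-image pixels, top view: round key (300.3,233), shield front corners (286.5,200.5) and (353,186.8), fin outer ends (265.8,181.2) and (362,152). Scene view: key (326.6,203.3), shield corners (292,159.3) and (310.3,125.9), left fin centre (263.1,169.3). Next I'll fit the pose.

```bash
cat > h.py <<'E'
import numpy as np
from workcell import env
from scipy.optimize import least_squares
C={n:env.get_calibration(n) for n in("top","scene")}
def proj(n,X):
    c=C[n];p=np.array(c["R"])@np.array(X,float)+c["t"];a=p[:2]/p[2];a=a*(1+c["k1"]*(a@a))
    return np.array([c["fx"]*a[0]+c["cx"],c["fy"]*a[1]+c["cy"]])
def onz(n,uv,z):
    return least_squares(lambda q:proj(n,[q[0],q[1],z])-uv,[500,-100]).x
def w(p,l):
    c,s=np.cos(p[2]),np.sin(p[2]);return np.array([p[0]+c*l[0]-s*l[1],p[1]+s*l[0]+c*l[1],l[2]])
E
python3 - <<'E'
from h import *
O=[("top",(300.25,233),(-105,58,68)),("top",(286.5,200.5),(-22,88,190)),("top",(353,186.75),(-22,-88,190)),
("top",(289,251.7),(-150,100,50)),("top",(357.7,237.5),(-150,-100,50)),
("scene",(326.6,203.3),(-105,58,68)),("scene",(292,159.3),(-22,88,190)),("scene",(310.3,125.9),(-22,-88,190)),
("top",(265.75,181.2),("L",130,194)),("top",(362,152),("R",-130,194)),("scene",(263.1,169.3),("L",112,169))]
def loc(p,l): return (l[0] if not isinstance(l[0],str) else -12+p[3 if l[0]=="L" else 4],l[1],l[2])
f=lambda p:np.concatenate([proj(n,w(p,loc(p,l)))-uv for n,uv,l in O])
r=least_squares(f,[500,-100,.2,60,60],x_scale=[100,100,.1,10,10],loss="soft_l1")
p=r.x;print(p.round(3));print(f(p).reshape(-1,2).round(2))
np.save("p.npy",p)
for nm,l in dict(key=(-105,58,68),Lface=(-6+p[3],112,169),Lshut=(-6,112,169),Rface=(-6+p[4],-112,169),Rshut=(-6,-112,169)).items(): print(nm,w(p,l).round(1))
def inv(q): 
    d=np.array(q)-p[:2];c,s=np.cos(p[2]),np.sin(p[2]);return np.array([c*d[0]+s*d[1],-s*d[0]+c*d[1]]).round(0)
for nm,n,uv,z in [("jar","top",(398.25,202),147),("jar_s","scene",(340,122),147),("vial","top",(238,215),50),("drop","top",(390,164.5),94),("bluecap","top",(272,61),130),("bigjar","top",(327,54),180),("b3","top",(373,67),130)]:
    q=onz(n,uv,z);print(nm,q.round(0),inv(q))
E
```

```text
[ 5.39994e+02 -1.01073e+02  2.20000e-01  5.01850e+01  7.39690e+01]
[[ 0.06 -0.55]
 [-0.26  0.04]
 [-0.23  0.07]
 [-0.32 -0.19]
 [-0.09 -0.43]
 [-0.06 -1.35]
 [ 0.41  0.73]
 [ 1.56 -0.81]
 [-0.25 -0.23]
 [-0.67  0.14]
 [ 0.42 -0.98]]
key [424.9 -67.4  68. ]
Lface [558.6  17.9 169. ]
Lshut [509.7   6.9 169. ]
Rface [ 630.8 -195.5  169. ]
Rshut [ 558.6 -211.7  169. ]
jar [ 505. -320.] [ -82. -207.]
jar_s [ 512. -327.] [ -77. -215.]
vial [473. 109.] [-20. 220.]
drop [ 618. -316.] [  29. -227.]
bluecap [902.  19.] [379.  38.]
bigjar [ 902. -128.] [ 348. -106.]
b3 [ 888. -264.] [ 304. -235.]
```

The fit is consistent, with residuals of about 1 px or less: balance at (540,-101), yaw 0.22, doors about 50 and 74 mm open. The path to the right door is clear at z ≈ 240. I'll shut the gripper and move.

```bash
python3 -m jog '[{"grip":1,"dz":0.02,"wz":-0.0131},{"grip":1,"dz":0.01,"dx":0.028,"dy":0.021,"wz":-0.0131},{"grip":1,"dx":0.028,"dy":0.021,"wz":-0.0131},{"grip":1,"dx":0.028,"dy":0.021,"wz":-0.0131},{"grip":1,"dx":0.028,"dy":0.021,"wz":-0.0131},{"grip":1,"dx":0.028,"dy":0.021,"wz":-0.0131},{"grip":1,"dx":0.028,"dy":0.021,"wz":-0.0131},{"grip":1,"dx":0.028,"dy":0.021,"wz":-0.0131},{"grip":1,"dx":0.028,"dy":0.021,"wz":-0.0131},{"grip":1,"dx":0.028,"dy":0.021,"wz":-0.0131}]' 10
```

```text
invalid input
```

```bash
python3 -m jog '[{"grip":1,"dx":0.03,"dy":0.023},{"grip":1,"dx":0.03,"dy":0.023},{"grip":1,"dx":0.03,"dy":0.023},{"grip":1,"dx":0.03,"dy":0.023},{"grip":1,"dx":0.03,"dy":0.023},{"grip":1},{"grip":1},{"grip":1}]'
```

```text
invalid input
```

```bash
python3 -m jog '[{"dx":0,"dy":0,"dz":0.02,"wx":0,"wy":0,"wz":-0.013,"grip":1},{"dx":0.028,"dy":0.021,"dz":0.01,"wx":0,"wy":0,"wz":-0.013,"grip":1}]' 10; python3 -m jog --help | head -20
```

```text
time_s: 0.4
ee_pos: [223.9, -521.0, 244.6]
ee_rot: [179.9, 0.1, 18.3]
force: [1.2, 0.7, 0.4]
gripper_width: 78.3invalid input: not JSON, or not a number
```

```bash
python3 -m jog '[{"dx":0.029,"dy":0.022,"dz":0,"wx":0,"wy":0,"wz":-0.0105,"grip":1},{"dx":0.029,"dy":0.022,"dz":0,"wx":0,"wy":0,"wz":-0.0105,"grip":1},{"dx":0.029,"dy":0.022,"dz":0,"wx":0,"wy":0,"wz":-0.0105,"grip":1},{"dx":0.029,"dy":0.022,"dz":0,"wx":0,"wy":0,"wz":-0.0105,"grip":1},{"dx":0.029,"dy":0.022,"dz":0,"wx":0,"wy":0,"wz":-0.0105,"grip":1},{"dx":0.029,"dy":0.022,"dz":0,"wx":0,"wy":0,"wz":-0.0105,"grip":1},{"dx":0.029,"dy":0.022,"dz":0,"wx":0,"wy":0,"wz":-0.0105,"grip":1},{"dx":0.029,"dy":0.022,"dz":0,"wx":0,"wy":0,"wz":-0.0105,"grip":1},{"dx":0.029,"dy":0.022,"dz":0,"wx":0,"wy":0,"wz":-0.0105,"grip":1},{"dx":0.029,"dy":0.022,"dz":0,"wx":0,"wy":0,"wz":-0.0105,"grip":1}]'
python3 -m jog '[{"dx":0.03,"dy":0.021,"dz":0,"wx":0,"wy":0,"wz":0,"grip":1},{"dx":0.03,"dy":0.021,"dz":0,"wx":0,"wy":0,"wz":0,"grip":1},{"dx":0.03,"dy":0.021,"dz":0,"wx":0,"wy":0,"wz":0,"grip":1},{"dx":0.03,"dy":0.021,"dz":0,"wx":0,"wy":0,"wz":0,"grip":1},{"dx":0.026,"dy":0.022,"dz":0,"wx":0,"wy":0,"wz":0,"grip":1},{"dx":0,"dy":0,"dz":0,"wx":0,"wy":0,"wz":0,"grip":1},{"dx":0,"dy":0,"dz":0,"wx":0,"wy":0,"wz":0,"grip":1},{"dx":0,"dy":0,"dz":0,"wx":0,"wy":0,"wz":0,"grip":1}]'
python3 - <<'E'
from h import *
import cv2
im=env.grab_frame("top")[70:240,200:420,::-1]
cv2.imwrite("pics/t2.png",cv2.resize(im,None,fx=3.5,fy=3.5,interpolation=cv2.INTER_CUBIC))
E
```

```text
time_s: 1.4
ee_pos: [516.6, -297.8, 243.8]
ee_rot: [-180.0, 0.0, 12.6]
force: [0.5, 0.0, 0.1]
gripper_width: 0.6
time_s: 2.2
ee_pos: [660.8, -193.6, 243.8]
ee_rot: [180.0, 0.1, 12.6]
force: [-0.6, -1.0, 1.1]
gripper_width: 0.9
```

View pics/t2.png

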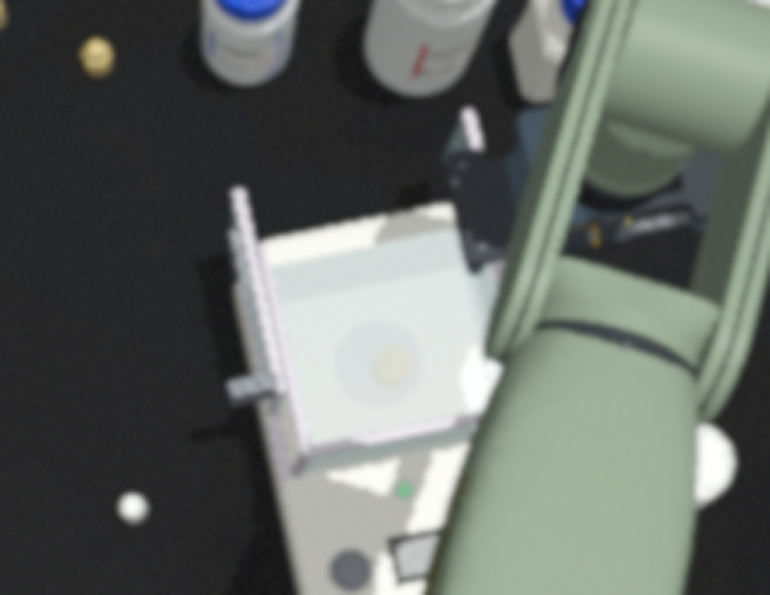

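The top view is now mostly hidden by the arm; the left fin and vial have not moved. The TCP in the balance frame is (97.7, -116.6), which is behind the right fin and clear of the pane. I'll descend and then push toward the front.

```bash
python3 -m jog '[{"dx":0,"dy":0.0015,"dz":-0.02,"wx":0,"wy":0,"wz":0,"grip":1},{"dx":0,"dy":0,"dz":-0.02,"wx":0,"wy":0,"wz":0,"grip":1},{"dx":0,"dy":0,"dz":-0.02,"wx":0,"wy":0,"wz":0,"grip":1},{"dx":0,"dy":0,"dz":-0.02,"wx":0,"wy":0,"wz":0,"grip":1},{"dx":0,"dy":0,"dz":0,"wx":0,"wy":0,"wz":0,"grip":1},{"dx":0,"dy":0,"dz":0,"wx":0,"wy":0,"wz":0,"grip":1}]'
python3 -m jog '[{"dx":-0.0049,"dy":-0.0011,"dz":0,"wx":0,"wy":0,"wz":0,"grip":1},{"dx":-0.0049,"dy":-0.0011,"dz":0,"wx":0,"wy":0,"wz":0,"grip":1},{"dx":-0.0049,"dy":-0.0011,"dz":0,"wx":0,"wy":0,"wz":0,"grip":1},{"dx":-0.0049,"dy":-0.0011,"dz":0,"wx":0,"wy":0,"wz":0,"grip":1},{"dx":-0.0049,"dy":-0.0011,"dz":0,"wx":0,"wy":0,"wz":0,"grip":1},{"dx":-0.0049,"dy":-0.0011,"dz":0,"wx":0,"wy":0,"wz":0,"grip":1},{"dx":-0.0049,"dy":-0.0011,"dz":0,"wx":0,"wy":0,"wz":0,"grip":1}]'
python3 - <<'E'
from h import *
import cv2
im=env.grab_frame("scene")[90:260,190:370,::-1]
cv2.imwrite("pics/s2.png",cv2.resize(im,None,fx=3.5,fy=3.5,interpolation=cv2.INTER_CUBIC))
E
```

```text
time_s: 2.85
ee_pos: [661.2, -192.3, 164.6]
ee_rot: [180.0, -0.0, 12.5]
force: [0.3, -0.5, -0.0]
gripper_width: 0.5
time_s: 3.55
ee_pos: [627.2, -199.3, 164.3]
ee_rot: [180.0, -0.0, 12.6]
force: [1.9, 0.9, 1.1]
gripper_width: 0.6
```

View pics/s2.png

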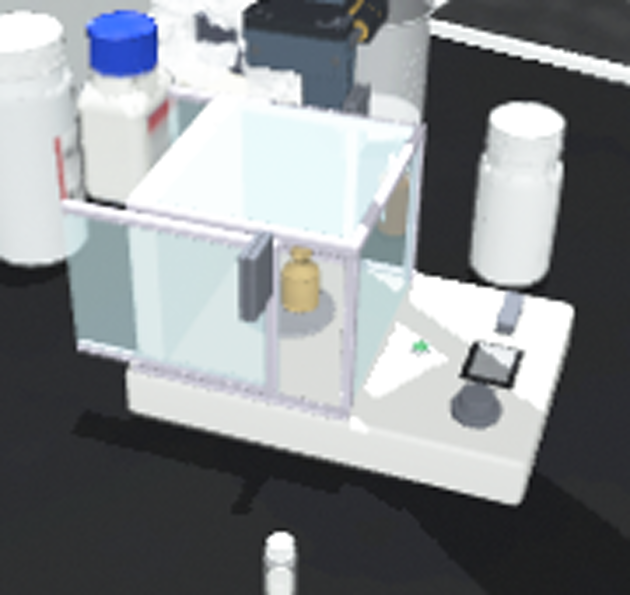

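The right fin, seen at (357,100) in the crop next to the gripper, has moved forward; force is about 2 N. Continuing to the stop, slower at the end.

```bash
python3 -m jog '[{"dx":-0.0049,"dy":-0.0011,"dz":0,"wx":0,"wy":0,"wz":0,"grip":1},{"dx":-0.0049,"dy":-0.0011,"dz":0,"wx":0,"wy":0,"wz":0,"grip":1},{"dx":-0.0049,"dy":-0.0011,"dz":0,"wx":0,"wy":0,"wz":0,"grip":1},{"dx":-0.0049,"dy":-0.0011,"dz":0,"wx":0,"wy":0,"wz":0,"grip":1},{"dx":-0.0049,"dy":-0.0011,"dz":0,"wx":0,"wy":0,"wz":0,"grip":1},{"dx":-0.0049,"dy":-0.0011,"dz":0,"wx":0,"wy":0,"wz":0,"grip":1},{"dx":-0.0049,"dy":-0.0011,"dz":0,"wx":0,"wy":0,"wz":0,"grip":1},{"dx":-0.0049,"dy":-0.0011,"dz":0,"wx":0,"wy":0,"wz":0,"grip":1},{"dx":-0.0049,"dy":-0.0011,"dz":0,"wx":0,"wy":0,"wz":0,"grip":1}]'
python3 -m jog '[{"dx":-0.0029,"dy":-0.0007,"dz":0,"wx":0,"wy":0,"wz":0,"grip":1},{"dx":-0.001,"dy":-0.0002,"dz":0,"wx":0,"wy":0,"wz":0,"grip":1},{"dx":-0.001,"dy":-0.0002,"dz":0,"wx":0,"wy":0,"wz":0,"grip":1},{"dx":0,"dy":0,"dz":0,"wx":0,"wy":0,"wz":0,"grip":1}]'
```

```text
time_s: 4.5
ee_pos: [582.8, -209.1, 163.9]
ee_rot: [-180.0, 0.0, 12.6]
force: [2.0, 0.6, 1.6]
gripper_width: 0.4
time_s: 4.9
ee_pos: [578.0, -210.2, 163.9]
ee_rot: [-180.0, 0.0, 12.6]
force: [2.3, 0.2, 1.9]
gripper_width: 0.0
```

```bash
python3 -m jog '[{"dx":-0.001,"dy":-0.0002,"dz":0,"wx":0,"wy":0,"wz":0,"grip":1},{"dx":-0.001,"dy":-0.0002,"dz":0,"wx":0,"wy":0,"wz":0,"grip":1},{"dx":-0.001,"dy":-0.0002,"dz":0,"wx":0,"wy":0,"wz":0,"grip":1}]'
python3 -m jog '[{"dx":-0.001,"dy":-0.0002,"dz":0,"wx":0,"wy":0,"wz":0,"grip":1},{"dx":-0.001,"dy":-0.0002,"dz":0,"wx":0,"wy":0,"wz":0,"grip":1}]'
python3 -m jog '[{"dx":-0.001,"dy":-0.0002,"dz":0,"wx":0,"wy":0,"wz":0,"grip":1},{"dx":0,"dy":0,"dz":0,"wx":0,"wy":0,"wz":0,"grip":1}]'
```

```text
time_s: 5.2
ee_pos: [576.9, -210.5, 164.0]
ee_rot: [180.0, -0.2, 12.6]
force: [7.3, 2.8, -1.1]
gripper_width: 0.5
time_s: 5.4
ee_pos: [576.9, -210.5, 164.1]
ee_rot: [180.0, -0.5, 12.6]
force: [12.3, 2.6, -3.2]
gripper_width: 0.5
time_s: 5.6
ee_pos: [577.0, -210.5, 164.1]
ee_rot: [179.9, -0.6, 12.6]
force: [14.5, 3.2, -4.1]
gripper_width: 0.2
```

The right door is against its stop: the force rose to 14.5 N with no further motion. I'll back off, lift, and cross over the shield to behind the left fin.

```bash
python3 -m jog '[{"dx":0.0075,"dy":0.0016,"dz":0,"wx":0,"wy":0,"wz":0,"grip":1},{"dx":0.0075,"dy":0.0017,"dz":0,"wx":0,"wy":0,"wz":0,"grip":1},{"dx":0,"dy":0,"dz":0.02,"wx":0,"wy":0,"wz":0,"grip":1},{"dx":0,"dy":0,"dz":0.02,"wx":0,"wy":0,"wz":0,"grip":1},{"dx":0,"dy":0,"dz":0.02,"wx":0,"wy":0,"wz":0,"grip":1},{"dx":0,"dy":0,"dz":0.02,"wx":0,"wy":0,"wz":0,"grip":1},{"dx":0,"dy":0,"dz":0,"wx":0,"wy":0,"wz":0,"grip":1}]'
python3 -m jog '[{"dx":0.0007,"dy":0.026,"dz":0,"wx":0,"wy":0,"wz":0,"grip":1},{"dx":0.0007,"dy":0.026,"dz":0,"wx":0,"wy":0,"wz":0,"grip":1},{"dx":0.0007,"dy":0.026,"dz":0,"wx":0,"wy":0,"wz":0,"grip":1},{"dx":0.0007,"dy":0.026,"dz":0,"wx":0,"wy":0,"wz":0,"grip":1},{"dx":0.0007,"dy":0.026,"dz":0,"wx":0,"wy":0,"wz":0,"grip":1},{"dx":0.0007,"dy":0.026,"dz":0,"wx":0,"wy":0,"wz":0,"grip":1},{"dx":0,"dy":0.026,"dz":0,"wx":0,"wy":0,"wz":0,"grip":1},{"dx":0,"dy":0.026,"dz":0,"wx":0,"wy":0,"wz":0,"grip":1},{"dx":0,"dy":0.028,"dz":0,"wx":0,"wy":0,"wz":0,"grip":1},{"dx":0,"dy":0,"dz":0,"wx":0,"wy":0,"wz":0,"grip":1}]'
python3 -m jog '[{"dx":0,"dy":0,"dz":0,"wx":0,"wy":0,"wz":0,"grip":1},{"dx":0,"dy":0,"dz":0,"wx":0,"wy":0,"wz":0,"grip":1}]'
```

```text
time_s: 6.3
ee_pos: [588.1, -208.7, 246.5]
ee_rot: [179.8, -0.2, 12.6]
force: [-0.0, 0.7, -1.0]
gripper_width: 0.7
time_s: 7.3
ee_pos: [590.4, 30.6, 242.3]
ee_rot: [-179.9, 0.2, 12.8]
force: [-0.6, 0.5, -0.6]
gripper_width: 0.6
time_s: 7.5
ee_pos: [591.1, 27.0, 243.2]
ee_rot: [180.0, 0.1, 12.6]
force: [-0.1, -0.1, 0.3]
gripper_width: 0.9
```

```bash
python3 -m jog '[{"dx":0,"dy":0.001,"dz":-0.02,"wx":0,"wy":0,"wz":0,"grip":1},{"dx":0,"dy":0,"dz":-0.02,"wx":0,"wy":0,"wz":0,"grip":1},{"dx":0,"dy":0,"dz":-0.02,"wx":0,"wy":0,"wz":0,"grip":1},{"dx":0,"dy":0,"dz":-0.02,"wx":0,"wy":0,"wz":0,"grip":1},{"dx":0,"dy":0,"dz":0,"wx":0,"wy":0,"wz":0,"grip":1},{"dx":0,"dy":0,"dz":0,"wx":0,"wy":0,"wz":0,"grip":1}]'
python3 -m jog '[{"dx":-0.0049,"dy":-0.0011,"dz":0,"wx":0,"wy":0,"wz":0,"grip":1},{"dx":-0.0049,"dy":-0.0011,"dz":0,"wx":0,"wy":0,"wz":0,"grip":1},{"dx":-0.0049,"dy":-0.0011,"dz":0,"wx":0,"wy":0,"wz":0,"grip":1},{"dx":-0.0049,"dy":-0.0011,"dz":0,"wx":0,"wy":0,"wz":0,"grip":1},{"dx":-0.0049,"dy":-0.0011,"dz":0,"wx":0,"wy":0,"wz":0,"grip":1},{"dx":-0.0049,"dy":-0.0011,"dz":0,"wx":0,"wy":0,"wz":0,"grip":1}]'
```

```text
time_s: 8.1
ee_pos: [591.6, 28.0, 164.1]
ee_rot: [180.0, 0.0, 12.5]
force: [-0.6, -0.6, 1.4]
gripper_width: 0.4
time_s: 8.7
ee_pos: [562.7, 22.3, 164.8]
ee_rot: [180.0, -0.2, 12.6]
force: [2.3, 0.4, 3.0]
gripper_width: 0.4
```

```bash
python3 -m jog '[{"dx":-0.0049,"dy":-0.0011,"dz":0,"wx":0,"wy":0,"wz":0,"grip":1},{"dx":-0.0049,"dy":-0.0011,"dz":0,"wx":0,"wy":0,"wz":0,"grip":1},{"dx":-0.0049,"dy":-0.0011,"dz":0,"wx":0,"wy":0,"wz":0,"grip":1},{"dx":-0.0049,"dy":-0.0011,"dz":0,"wx":0,"wy":0,"wz":0,"grip":1},{"dx":-0.0049,"dy":-0.0011,"dz":0,"wx":0,"wy":0,"wz":0,"grip":1},{"dx":-0.0049,"dy":-0.0011,"dz":0,"wx":0,"wy":0,"wz":0,"grip":1},{"dx":-0.002,"dy":-0.0004,"dz":0,"wx":0,"wy":0,"wz":0,"grip":1},{"dx":-0.002,"dy":-0.0004,"dz":0,"wx":0,"wy":0,"wz":0,"grip":1}]'
python3 -m jog '[{"dx":-0.001,"dy":-0.0002,"dz":0,"wx":0,"wy":0,"wz":0,"grip":1},{"dx":-0.001,"dy":-0.0002,"dz":0,"wx":0,"wy":0,"wz":0,"grip":1},{"dx":-0.001,"dy":-0.0002,"dz":0,"wx":0,"wy":0,"wz":0,"grip":1}]'
python3 -m jog '[{"dx":-0.001,"dy":-0.0002,"dz":0,"wx":0,"wy":0,"wz":0,"grip":1},{"dx":-0.001,"dy":-0.0002,"dz":0,"wx":0,"wy":0,"wz":0,"grip":1}]'
python3 -m jog '[{"dx":-0.001,"dy":-0.0002,"dz":0,"wx":0,"wy":0,"wz":0,"grip":1},{"dx":0,"dy":0,"dz":0,"wx":0,"wy":0,"wz":0,"grip":1}]'
```

```text
time_s: 9.5
ee_pos: [528.4, 14.8, 163.9]
ee_rot: [180.0, 0.0, 12.6]
force: [2.5, 0.3, 1.4]
gripper_width: 0.4
time_s: 9.8
ee_pos: [526.6, 14.4, 164.0]
ee_rot: [180.0, -0.1, 12.6]
force: [6.4, 0.5, -1.1]
gripper_width: 0.6
time_s: 10.0
ee_pos: [526.7, 14.4, 164.1]
ee_rot: [180.0, -0.4, 12.6]
force: [11.3, 1.4, -4.4]
gripper_width: 0.9
time_s: 10.2
ee_pos: [526.7, 14.3, 164.1]
ee_rot: [180.0, -0.5, 12.6]
force: [11.8, 1.2, -4.7]
gripper_width: 0.5
```

Both doors stopped at the same balance-frame position (12.1 and 12.2). I'll back off, lift, move above the round key and check the doors before pressing.

```bash
python3 -m jog '[{"dx":0.0075,"dy":0.0016,"dz":0,"wx":0,"wy":0,"wz":0,"grip":1},{"dx":0.0075,"dy":0.0017,"dz":0,"wx":0,"wy":0,"wz":0,"grip":1},{"dx":0,"dy":0,"dz":0.02,"wx":0,"wy":0,"wz":0,"grip":1},{"dx":0,"dy":0,"dz":0.02,"wx":0,"wy":0,"wz":0,"grip":1},{"dx":0,"dy":0,"dz":0.02,"wx":0,"wy":0,"wz":0,"grip":1},{"dx":0,"dy":0,"dz":0.02,"wx":0,"wy":0,"wz":0,"grip":1},{"dx":0,"dy":0,"dz":0,"wx":0,"wy":0,"wz":0,"grip":1}]'
python3 -m jog '[{"dx":-0.016,"dy":-0.012,"dz":0,"wx":0,"wy":0,"wz":0,"grip":1},{"dx":-0.016,"dy":-0.012,"dz":0,"wx":0,"wy":0,"wz":0,"grip":1},{"dx":-0.016,"dy":-0.012,"dz":0,"wx":0,"wy":0,"wz":0,"grip":1},{"dx":-0.016,"dy":-0.012,"dz":0,"wx":0,"wy":0,"wz":0,"grip":1},{"dx":-0.016,"dy":-0.012,"dz":0,"wx":0,"wy":0,"wz":0,"grip":1},{"dx":-0.016,"dy":-0.012,"dz":0,"wx":0,"wy":0,"wz":0,"grip":1},{"dx":-0.016,"dy":-0.012,"dz":0,"wx":0,"wy":0,"wz":0,"grip":1},{"dx":0,"dy":0,"dz":0,"wx":0,"wy":0,"wz":0,"grip":1},{"dx":0,"dy":0,"dz":0,"wx":0,"wy":0,"wz":0,"grip":1}]'
python3 - <<'E'
from h import *
import cv2
a=cv2.resize(env.grab_frame("top")[90:260,220:410,::-1],None,fx=2.1,fy=2.1,interpolation=cv2.INTER_CUBIC)
b=cv2.resize(env.grab_frame("scene")[60:230,180:370,::-1],None,fx=2.1,fy=2.1,interpolation=cv2.INTER_CUBIC)
cv2.imwrite("pics/b3.png",np.hstack([a,b]))
E
```

```text
time_s: 10.9
ee_pos: [538.6, 17.1, 246.1]
ee_rot: [180.0, -0.2, 12.6]
force: [-0.1, -0.1, -1.1]
gripper_width: 0.6
time_s: 11.8
ee_pos: [425.4, -67.1, 243.6]
ee_rot: [-180.0, 0.0, 12.5]
force: [1.1, -0.2, -0.3]
gripper_width: 0.8
```

View pics/b3.png

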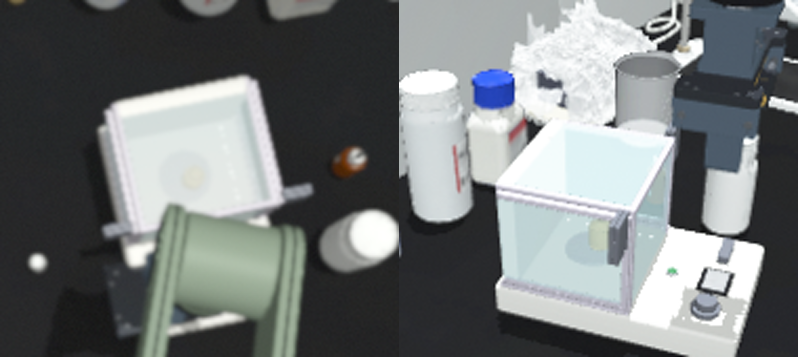

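Both doors look shut, with no gap behind the front posts. Fins in the composite are at (118,231) and (298,192) in the top half and (618,238) in the scene half; the bystanders have not moved. The gripper's long side lies across the balance, so it clears the shield. Descending to the key.

```bash
python3 - <<'E'
from h import *
p=np.load("p.npy")
print(proj("top",w(p,(-12,130,194))),proj("top",w(p,(-12,-130,194))))
E
python3 -m jog '[{"dx":0,"dy":0,"dz":-0.02,"wx":0,"wy":0,"wz":0,"grip":1},{"dx":0,"dy":0,"dz":-0.02,"wx":0,"wy":0,"wz":0,"grip":1},{"dx":0,"dy":0,"dz":-0.02,"wx":0,"wy":0,"wz":0,"grip":1},{"dx":0,"dy":0,"dz":-0.02,"wx":0,"wy":0,"wz":0,"grip":1},{"dx":0,"dy":0,"dz":-0.02,"wx":0,"wy":0,"wz":0,"grip":1},{"dx":0,"dy":0,"dz":-0.02,"wx":0,"wy":0,"wz":0,"grip":1},{"dx":0,"dy":0,"dz":-0.02,"wx":0,"wy":0,"wz":0,"grip":1},{"dx":0,"dy":0,"dz":-0.02,"wx":0,"wy":0,"wz":0,"grip":1},{"dx":0,"dy":0,"dz":0,"wx":0,"wy":0,"wz":0,"grip":1},{"dx":0,"dy":0,"dz":0,"wx":0,"wy":0,"wz":0,"grip":1}]'
python3 -m jog '[{"dx":0,"dy":0,"dz":-0.003,"wx":0,"wy":0,"wz":0,"grip":1},{"dx":0,"dy":0,"dz":-0.003,"wx":0,"wy":0,"wz":0,"grip":1},{"dx":0,"dy":0,"dz":-0.003,"wx":0,"wy":0,"wz":0,"grip":1},{"dx":0,"dy":0,"dz":-0.003,"wx":0,"wy":0,"wz":0,"grip":1},{"dx":0,"dy":0,"dz":-0.003,"wx":0,"wy":0,"wz":0,"grip":1},{"dx":0,"dy":0,"dz":0,"wx":0,"wy":0,"wz":0,"grip":1}]'
```

```text
[269.52401929 199.86857527] [368.04453129 179.57739774]
time_s: 12.9
ee_pos: [426.2, -66.7, 84.0]
ee_rot: [-180.0, 0.0, 12.6]
force: [0.5, -0.9, 0.7]
gripper_width: 0.5
time_s: 13.5
ee_pos: [425.3, -67.0, 68.6]
ee_rot: [-180.0, 0.0, 12.6]
force: [0.4, -0.7, -0.5]
gripper_width: 0.6
```

The fin positions match the shut prediction to within 1 px. Now pressing the key.

```bash
python3 -m jog '[{"dx":0,"dy":0,"dz":-0.002,"wx":0,"wy":0,"wz":0,"grip":1},{"dx":0,"dy":0,"dz":-0.002,"wx":0,"wy":0,"wz":0,"grip":1},{"dx":0,"dy":0,"dz":0,"wx":0,"wy":0,"wz":0,"grip":1}]'
python3 -m jog '[{"dx":0,"dy":0,"dz":-0.001,"wx":0,"wy":0,"wz":0,"grip":1},{"dx":0,"dy":0,"dz":-0.001,"wx":0,"wy":0,"wz":0,"grip":1},{"dx":0,"dy":0,"dz":-0.001,"wx":0,"wy":0,"wz":0,"grip":1}]'
python3 -m jog '[{"dx":0,"dy":0,"dz":-0.001,"wx":0,"wy":0,"wz":0,"grip":1},{"dx":0,"dy":0,"dz":-0.001,"wx":0,"wy":0,"wz":0,"grip":1},{"dx":0,"dy":0,"dz":0,"wx":0,"wy":0,"wz":0,"grip":1}]'
```

```text
time_s: 13.8
ee_pos: [425.8, -67.0, 65.0]
ee_rot: [180.0, -0.0, 12.6]
force: [-1.5, 0.2, 2.6]
gripper_width: 0.6
time_s: 14.1
ee_pos: [425.8, -67.0, 62.1]
ee_rot: [180.0, -0.0, 12.6]
force: [-1.3, 0.6, 9.8]
gripper_width: 0.4
time_s: 14.4
ee_pos: [425.8, -67.0, 61.8]
ee_rot: [180.0, -0.0, 12.6]
force: [-6.2, 0.7, 21.7]
gripper_width: 0.5
```

The key is fully down: the TCP stopped at z = 61.8 (68 − 6) with 21.7 N. Releasing straight up, then retreating.

```bash
python3 -m jog '[{"dx":0,"dy":0,"dz":0.005,"wx":0,"wy":0,"wz":0,"grip":1},{"dx":0,"dy":0,"dz":0.02,"wx":0,"wy":0,"wz":0,"grip":1},{"dx":0,"dy":0,"dz":0.03,"wx":0,"wy":0,"wz":0,"grip":1},{"dx":0,"dy":0,"dz":0.03,"wx":0,"wy":0,"wz":0,"grip":1},{"dx":0,"dy":0,"dz":0.03,"wx":0,"wy":0,"wz":0,"grip":1},{"dx":0,"dy":0,"dz":0.03,"wx":0,"wy":0,"wz":0,"grip":1},{"dx":0,"dy":0,"dz":0.03,"wx":0,"wy":0,"wz":0,"grip":1},{"dx":-0.01,"dy":0,"dz":0.01,"wx":0,"wy":0,"wz":0,"grip":1},{"dx":0,"dy":0,"dz":0,"wx":0,"wy":0,"wz":0,"grip":1},{"dx":0,"dy":0,"dz":0,"wx":0,"wy":0,"wz":0,"grip":1}]'
python3 - <<'E'
from h import *
import cv2
a=cv2.resize(env.grab_frame("top")[90:260,220:410,::-1],None,fx=2.1,fy=2.1,interpolation=cv2.INTER_CUBIC)
b=cv2.resize(env.grab_frame("scene")[100:270,180:370,::-1],None,fx=2.1,fy=2.1,interpolation=cv2.INTER_CUBIC)
cv2.imwrite("pics/b4.png",np.hstack([a,b]))
E
```

```text
time_s: 15.4
ee_pos: [414.7, -66.9, 243.6]
ee_rot: [-180.0, 0.1, 12.6]
force: [-0.5, 0.9, -0.5]
gripper_width: 0.7
```

View pics/b4.png

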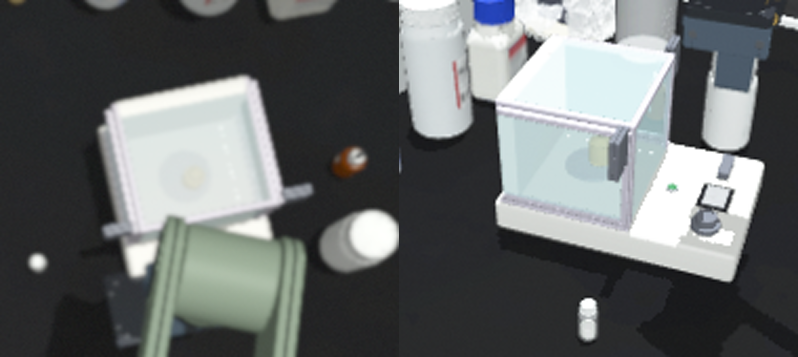

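Both fins, the weight and the bystanders are where they were: fins at (118,231) and (298,192), vial at (37,262), jar at (375,232), dropper at (350,160). The round key is back up at (706,220) and the robot touches nothing.

```bash
python3 -c "
from workcell import env
print(env.job_done())"
```

```text
the job is handed in; nothing more can be done
None
```

The job is handed in, at about 15.5 s on the robot's clock. I pushed the right door shut, then the left, using the closed fingertips on the rear faces of the fins. After that I pressed the round key fully down and released it.

**Doors:** Each door stopped hard, with the force rising to about 12–15 N and no further motion. The fin positions in the top image match the predicted shut positions to within 1 px. The arm's stop readings came out about 2 mm behind my image-based estimate, equally on both sides. That is within the calibration error.

**Round key:** It bottomed at z = 61.8 mm, against 62 mm expected, with a peak force of about 22 N. In the last picture it looks back up.

**Rest of the scene:** The last pictures show the weight, jar, dropper bottle and vial unmoved. I never went near the bar key. The gripper ended clear of everything, about 176 mm above the key. No check failed.

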